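# Turn a glazed test tile face down for marking

## Robot

A 6-joint arm with a two-finger parallel gripper is mounted at the origin on the work surface; the furniture and walls round the work are solid. World frame = base frame: x ahead of the robot, y to its left, z up, the work surface at z = 0. Lengths are in mm, angles in degrees, forces in N, time in s.
With the tool pointing down it reaches from about 300 to 850 mm from the base axis. Payload 4.2 kg.
Tool frame: the origin (TCP) lies midway between the tips of the shut fingers; the grasp point (between the pads) lies 19 mm behind it (env.tcp_to_grasp is the distance from the TCP to the grasp point, in mm); z points along the fingers, x is the direction in which the jaws open and shut, and the axes are right-handed (so a half turn about z gives the same grasp; the last joint's range is limited). The gripper opens to 91 mm and grips with 3 to 60 N. Pads are 32 mm wide; open, the fingers measure 118 mm over their backs; the gripper's body (76 mm by 178 mm) begins 60 mm behind the grasp point.
Start: joints at [70.187, 18.312, 89.639, -0, 72.044, -1.146], TCP at [184.041, 544.768, 213.976] pointing down, gripper open.
Joint ranges: [-177.97, 177.97], [-48.28, 115.42], [12.27, 149.76], [-77.06, 257.06], [2.81, 150.46], [-146.56, 146.56]. Speed limits (degrees/s): [147.25, 147.25, 180, 180, 180, 180].

## Interface

Orientations are given as [roll, pitch, yaw] about the fixed x, y, z axes, in that order (R = Rz(yaw) Ry(pitch) Rx(roll)).
In Python, from workcell import env gives the robot as it stands.
- The arm moves only by the tool drive_tool, never from a script. Its argument "motion" is a list of rows, each a list of 2 entries, a list of its own where there are three numbers: the shift along the world's x, y, z in m, then the turn, a rotation vector about the world's x, y, z in rad. In form: [[[dx, dy, dz], [wx, wy, wz]], ...]. A call has exactly 10 rows; each row shifts and turns the commanded pose from where the row before left it; what a row does not reach is not made up. A row lasts 1/12 s, in which the tool goes at most 41.7 mm and 7.16 degrees, less where a joint would pass 70% of its speed; a pose out of reach is approached as far as the arm can. A call is refused whole if a number of a shift passes 0.0417 or a number of a turn 0.125, either way. A call with a gripper value outside its range is refused whole. "claw" is the opening, from 0 (shut) to 1 (fully open), set as the call begins (left out, the last holds). The fingers move at their own pace and stop on an object; "force" is the grip in N (left out, the last holds). Time passes only in rows, so rows that do not move let the fingers close, or fill a call up. It gives the time, the measured TCP pose, the force and the opening at its end, in the units of the state.
- env.state(): the state, without advancing time (a new reading comes with each control period).
- env.grab_frame(name): name is "scene" or "top" or "wrist"; returns the picture (480x640x3 uint8, red, green, blue); there is no depth.
- env.camera_params(name): a dict with "fov_y" (degrees; the focal length in pixels is half the picture's height over the tangent of half this angle, whatever the lens; pixels are square), "cx", "cy" (the principal point, pixels), "pose" (4x4, takes a point from camera to world coordinates). Camera axes: x right, y down, z forward; pixel columns grow to the right and rows downward; lengths in mm; the calibration is good to about 2 mm. A picture is of the moment at which its call begins: read the wrist's pose just before it. camera_params takes no time and is no camera call; for the wrist camera it gives the pose at the moment of the call.
- env.job_done(): hands the job in, once; it reports no verdict.
The state is a dict: "time_s": time; "qpos": joint angles; "qvel": joint speeds; "effort": joint torques, N m; "ee_pos": TCP position; "ee_rot": TCP orientation; "force": force on the tool from outside, world axes, zero at the start; "torque": the same for the moment, N m; "gripper_width": finger opening in mm.
Only numpy, scipy, OpenCV 4.12 (cv2) and the standard library are available. Lean on these libraries where they do the work, as an engineer would, in place of code of your own. Each camera call takes 0.05 s, during which the arm holds its last target.

## Task

The blue-glazed test tile has to be marked on its back: take it out of the wooden rack and lay it flat in the middle of the grey felt pad, glazed face down, bare clay back up. Do not drop it from a height, and leave the other two tiles standing where they are in the rack.

Things in the scene. Friction and masses are not known exactly. Their poses are not given: they have to be found in the camera images.
- tile_blue: fired-clay tile to turn over: 12 mm thick (its x), 50 wide (y), 70 tall (z), about 0.1 kg. Its face towards -x (x = -6 mm) is glazed blue, the other (x = +6 mm) is bare terracotta with combed lines. Starts upright, z up, in the rack; can stand alone on its lower edge, falls flat if let go leaning. Origin: middle of the lower 12 x 50 edge face; top at z = 70 mm. Face down = its x axis up.
- tile_blue_center (a point): the centre of the blue tile (35 mm up its z from its origin, at mid-thickness)
- tile_green: a bystander tile of the same size and frame, glazed green
- tile_cream: a bystander tile of the same size and frame, glazed cream
- rack: fixed light-wood rack, 60 (its x) x 196 mm (its y). Three tiles stand in its one groove along y, bays 64 mm apart, glazed faces to the rack's -x (roughly to the robot's right). Groove 15 mm wide, floor 8 mm above the table; side rails 10 mm thick, tops at 22 mm, so the tiles' upper 56 mm are free (tile tops at 78 mm). Stops between bays are lower than the rails. Origin: centre of underside, on the table.
- pad: fixed flat square pad, 150 x 150 mm, grey felt on a dark board with four pale corner marks, top 8 mm above the table. Origin: centre of its underside, on the table.
- pad_middle (a point): the middle of the pad's top face

How it is judged (in metres and radians):
On the way:
1. the blue tile is lifted out of the rack in the fingers (contact force between the fingers and tile_blue above 0.5 N and height (world z) of tile_blue_center above 0.065 m), for 0.1 s.
At the end, for the whole second after the job is handed in: the blue tile lies still and flat on the pad, glazed face down (its x axis within 10 degrees of straight up), its centre within 25 mm of the pad's middle, turned any way; the green and cream tiles still stand in the rack (angle between tile_blue's own x axis and vertical below 0.17 rad and horizontal distance between tile_blue_center and pad_middle below 0.025 m and z of tile_blue_center in the frame of pad_middle below 0.012 m and linear speed of tile_blue below 0.02 m/s and angle between each of tile_green, tile_cream's own z axis and vertical below 0.17 rad); the robot touches nothing.
It fails at once if the green or the cream tile is shifted by more than 20 mm (distance of any of tile_green, tile_cream from where it was at the start of the episode above 0.02 m).
It fails at once if the blue tile falls freely faster than 1 m/s (a drop of about 50 mm) (linear speed of tile_blue above 1 m/s and contact force between the fingers and tile_blue below 0.05 N).
It also fails if it takes over 38 s, if anything falls off the work surface, if the arm or the gripper's body presses on something with over 40 N, if the wrist force passes 120 N, or if a joint passes its speed limit or range.

## Working session

There is one attempt and no reset: what is moved stays moved. The work goes in short steps, Python scripts to look and compute and a tool call to move; the robot and the scene stay as the last step left them, time stands still between calls to the robot, and variables do not carry over. Pictures are saved under pics/ and viewed, and the job is handed in when it is done.

Besides the shell and the picture viewer there is one more tool, called as a command line: name --argument value ..., lists and objects as JSON in quotes. drive_tool: Moves the arm, as the interface text tells. Its arguments: {"type":"object","properties":{"motion":{"type":"array","items":{"type":"array"}},"claw":{"type":"number"},"force":{"type":"number"}},"required":["motion"]}

```bash
mkdir -p pics; ls; python3 - <<'E'
from workcell import env
import cv2, numpy as np
np.set_printoptions(precision=4,suppress=True)
print(env.state())
for n in ["scene","top","wrist"]:
    p=env.camera_params(n); print(n,p)
    cv2.imwrite(f"pics/{n}0.png",env.grab_frame(n)[:,:,::-1])
E
```

```text
pics
{'time_s': 0.0, 'qpos': array([70.1866, 18.3502, 89.7048,  0.0005, 72.0419, -1.148 ]), 'qvel': array([-0.0856,  0.0286,  0.0197,  0.0435, -0.0106,  0.08  ]), 'effort': array([  0.0004, -41.2453, -23.1973,   0.0727,   0.0458,  -0.0002]), 'ee_pos': array([183.8765, 544.2967, 213.145 ]), 'ee_rot': array([-179.9976,    0.0969,   71.3344]), 'force': array([-0.1368, -0.2275, -0.0682]), 'torque': array([ 0.0196, -0.0023,  0.0045]), 'gripper_width': 90.97373648386258}
scene {'fov_y': 57.47442451589603, 'cx': 323.06592943142726, 'cy': 238.36162012523496, 'pose': array([[   0.5984,   -0.4627,    0.6541,   12.7262],
       [  -0.801 ,   -0.3283,    0.5006, -473.4396],
       [  -0.0169,   -0.8235,   -0.5671,  544.2497],
       [   0.    ,    0.    ,    0.    ,    1.    ]])}
top {'fov_y': 54.95173741681208, 'cx': 315.12220195979484, 'cy': 237.48067591605437, 'pose': array([[ -0.0105,  -0.998 ,   0.0622, 530.108 ],
       [ -0.9999,   0.0112,   0.0101, -81.7057],
       [ -0.0107,  -0.0621,  -0.998 , 925.4563],
       [  0.    ,   0.    ,   0.    ,   1.    ]])}
wrist {'fov_y': 60.54030363416145, 'cx': 304.79196212072003, 'cy': 244.4923098351838, 'pose': array([[  0.3203,   0.9181,   0.2333, 118.625 ],
       [  0.9473,  -0.3097,  -0.0819, 567.2865],
       [ -0.0029,   0.2472,  -0.969 , 383.9233],
       [  0.    ,   0.    ,   0.    ,   1.    ]])}
```

View pics/scene0.png

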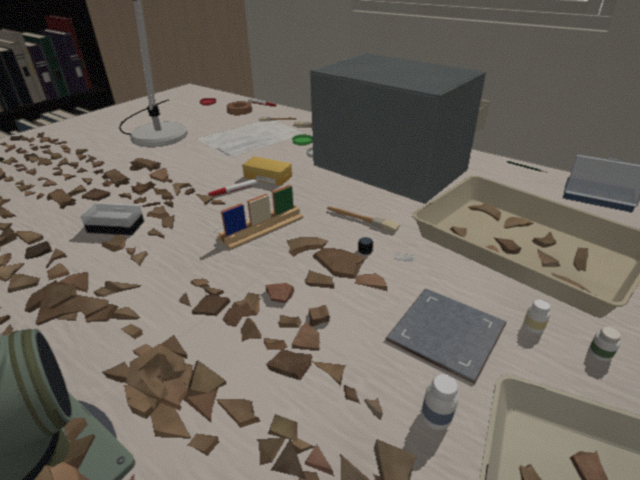

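View pics/top0.png

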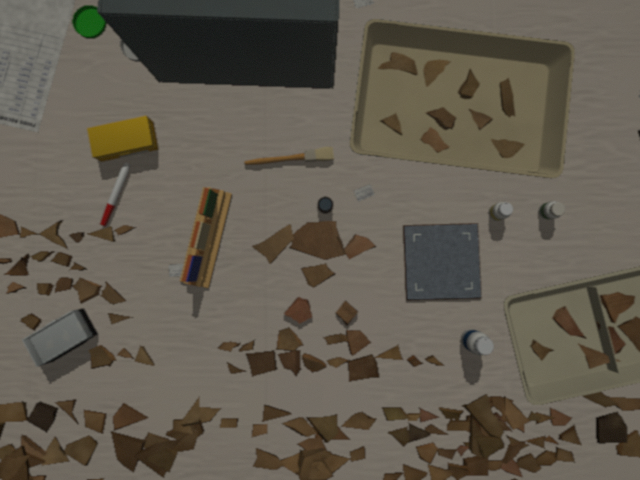

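```bash
python3 - <<'E'
import cv2
t=cv2.imread('pics/top0.png'); s=cv2.imread('pics/scene0.png')
a=cv2.resize(t[180:300,150:270],None,fx=5,fy=5,interpolation=cv2.INTER_CUBIC);cv2.imwrite('pics/c1.png',a*1)
a=cv2.resize(t[210:310,390:490],None,fx=6,fy=6,interpolation=cv2.INTER_CUBIC);cv2.imwrite('pics/c2.png',a)
a=cv2.resize(s[170:260,200:320],None,fx=6.5,fy=6.5,interpolation=cv2.INTER_CUBIC);cv2.imwrite('pics/c3.png',a)
E
```

```text
(no output)
```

View pics/c1.png

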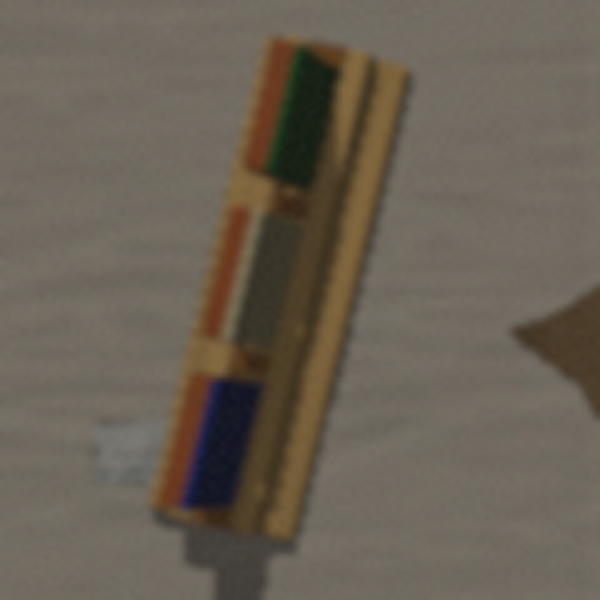

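View pics/c2.png

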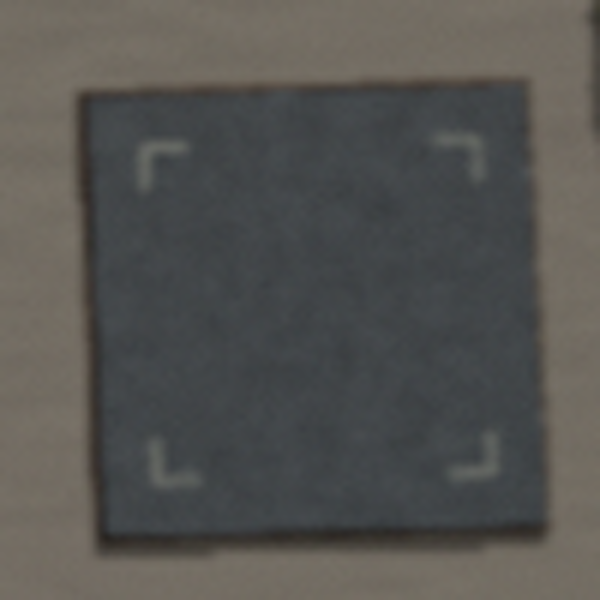

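View pics/c3.png

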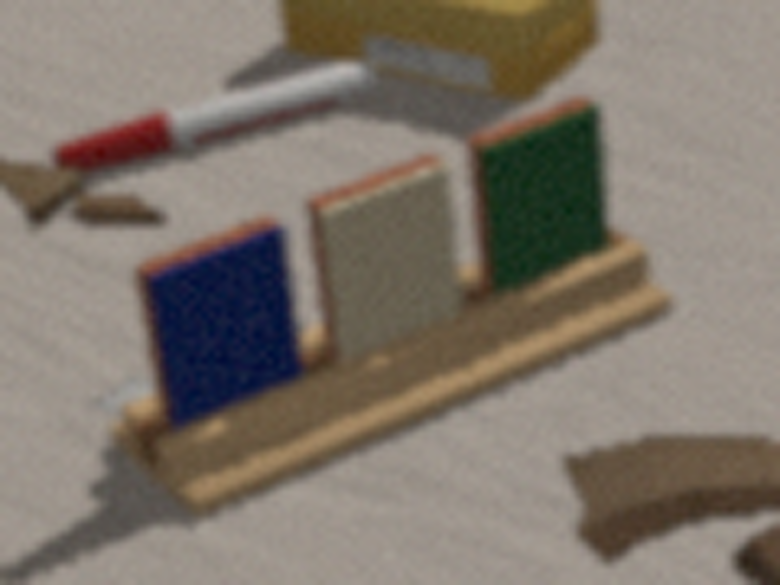

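View pics/wrist0.png

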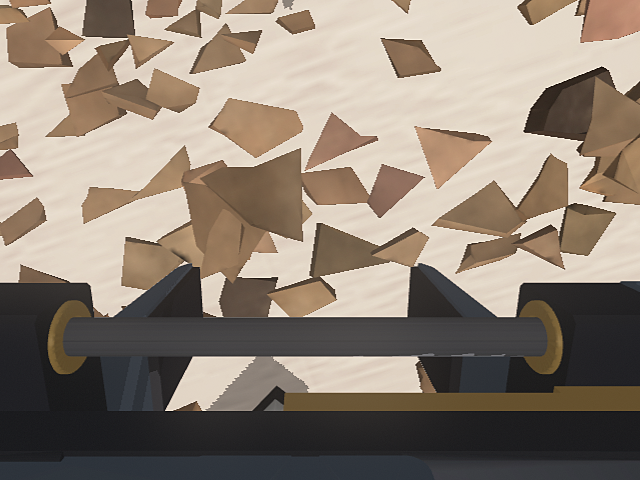

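```bash
cat > h.py <<'E'
import numpy as np, cv2
from workcell import env
np.set_printoptions(precision=2,suppress=True)
def ray(n,u,v):
    p=env.camera_params(n); f=240/np.tan(np.radians(p['fov_y']/2)); T=p['pose']
    d=T[:3,:3]@np.array([(u-p['cx'])/f,(v-p['cy'])/f,1]); return T[:3,3],d
def onz(n,u,v,z):
    o,d=ray(n,u,v); return o+d*(z-o[2])/d[2]
def proj(n,X):
    p=env.camera_params(n); f=240/np.tan(np.radians(p['fov_y']/2)); T=p['pose']
    c=T[:3,:3].T@(np.array(X)-T[:3,3]); return np.array([p['cx']+f*c[0]/c[2],p['cy']+f*c[1]/c[2]])
E
python3 - <<'E'
from h import *
def c(x,y,k,ox,oy): return (x+.5)/k-.5+ox,(y+.5)/k-.5+oy
P=[onz('top',*c(x,y,5,150,180),78) for x,y in [(190,372),(218,378),(187,507),(158,502)]]
print('blue',np.array(P),np.mean(P,0)); P=np.array(P)
print(np.linalg.norm(P[0]-P[1]),np.linalg.norm(P[1]-P[2]),np.linalg.norm(P[0]-P[3]))
G=[onz('top',*c(x,y,5,150,180),78) for x,y in [(272,40),(297,45),(270,174),(246,168)]]
print('green',np.mean(G,0)); d=np.mean(G,0)-P.mean(0); print(np.linalg.norm(d),np.degrees(np.arctan2(d[1],d[0])))
R=[onz('top',*c(x,y,5,150,180),22) for x,y in [(412,70),(294,540)]]
print('rail',R, np.linalg.norm(R[0]-R[1]))
M=np.array([onz('top',*c(x,y,6,390,210),8) for x,y in [(140,145),(482,136),(497,472),(154,485)]])
Q=np.array([onz('top',*c(x,y,6,390,210),8) for x,y in [(80,92),(527,80),(547,528),(101,532)]])
print('pad',M.mean(0),Q.mean(0),np.linalg.norm(Q-np.roll(Q,1,0),axis=1))
# scene
S=[onz('scene',*c(x,y,6.5,200,170),78) for x,y in [(140,272),(268,217),(285,228),(152,278)]]
print('blue scene',np.array(S),np.mean(S,0))
s=cv2.imread('pics/scene0.png');cv2.imwrite('pics/c4.png',cv2.resize(s[280:380,380:510],None,fx=6,fy=6,interpolation=cv2.INTER_CUBIC))
E
```

```text
blue [[555.09 161.95  78.  ]
 [552.77 151.6   78.  ]
 [505.58 162.73  78.  ]
 [507.52 173.41  78.  ]] [530.24 162.42  78.  ]
10.61043072571487 48.48868047766836 48.93912708548495
green [653.14 132.39  78.  ]
126.51557619213422 -13.731857996934659
rail [array([675.19,  90.82,  22.  ]), array([490.69, 136.87,  22.  ])] 190.15992876419384
pad [ 537.72 -324.35    8.  ] [ 538.39 -322.86    8.  ] [145.2  147.93 147.59 146.04]
blue scene [[506.92 170.09  78.  ]
 [555.61 161.87  78.  ]
 [553.71 152.06  78.  ]
 [506.59 164.14  78.  ]] [530.71 162.04  78.  ]
```

View pics/c4.png

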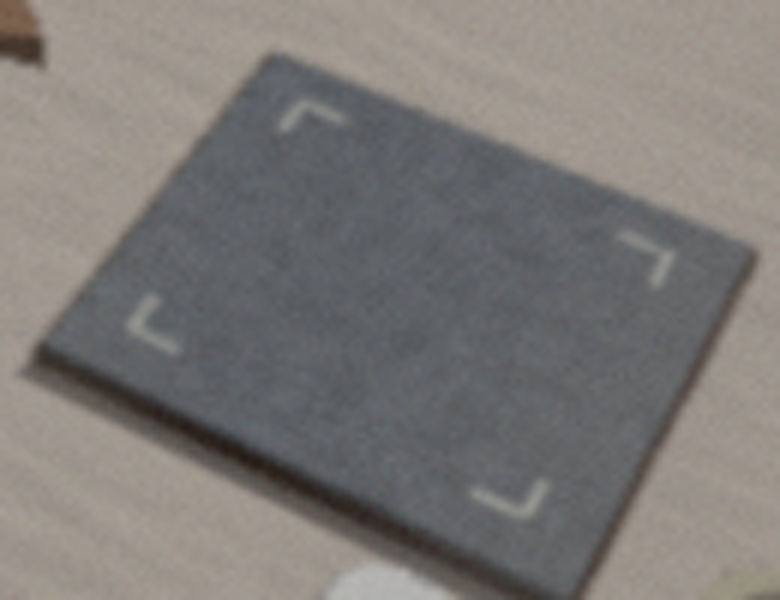

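drive_tool --motion '[[[0.0266,-0.0294,0],[0,0,0.0085]],[[0.0266,-0.0294,0],[0,0,0.0085]],[[0.0266,-0.0294,0],[0,0,0.0085]],[[0.0266,-0.0294,0],[0,0,0.0085]],[[0.0266,-0.0294,0],[0,0,0.0085]],[[0.0266,-0.0294,0],[0,0,0.0085]],[[0.0266,-0.0294,0],[0,0,0.0085]],[[0.0266,-0.0294,0],[0,0,0.0085]],[[0.0266,-0.0294,0],[0,0,0.0085]],[[0.0266,-0.0294,0],[0,0,0.0085]]]' --claw 1 --force 20

```text
time_s: 0.98
ee_pos: [450.9, 249.0, 213.9]
ee_rot: [-180.0, -0.0, 76.2]
force: [0.3, 0.5, 0.7]
gripper_width: 90.9
```

```bash
python3 - <<'E'
from h import *
s=env.state(); print(s['qpos'],s['ee_pos'],s['ee_rot'])
E
```

```text
[ 27.63  12.92  97.27   0.01  69.82 -48.6 ] [450.87 249.01 213.9 ] [-179.99   -0.     76.22]
```

drive_tool --motion '[[[0.0267,-0.0294,0],[0,0,0]],[[0.0267,-0.0294,0],[0,0,0]],[[0.0268,-0.0295,0],[0,0,0]],[[0,0,-0.02],[0,0,0]],[[0,0,-0.02],[0,0,0]],[[0,0,-0.02],[0,0,0]],[[0,0,-0.02],[0,0,0]],[[0,0,0],[0,0,0]],[[0,0,0],[0,0,0]],[[0,0,0],[0,0,0]]]'

```text
time_s: 1.82
ee_pos: [530.9, 162.7, 134.9]
ee_rot: [179.9, -0.0, 76.2]
force: [0.8, 0.6, -0.3]
gripper_width: 91.2
```

```bash
python3 - <<'E'
from h import *
s=env.state(); print(s['qpos'],s['ee_pos'],s['ee_rot'])
cv2.imwrite('pics/w1.png',env.grab_frame('wrist')[:,:,::-1])
t=env.grab_frame('top')[:,:,::-1];cv2.imwrite('pics/t1.png',cv2.resize(t[140:300,110:310],None,fx=4,fy=3.75))
for X in [(530.4,162.3,78)]: print(proj('wrist',X))
E
```

```text
[ 15.85  20.06  99.16   0.    60.69 -60.36] [530.91 162.72 134.93] [179.92  -0.05  76.21]
[302.98 261.52]
```

View pics/w1.png

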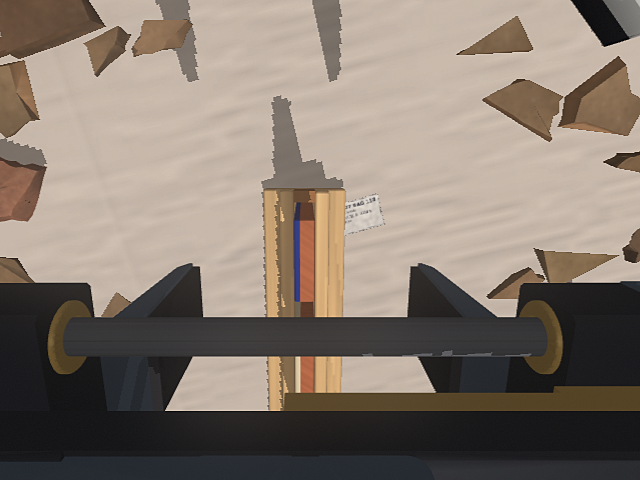

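View pics/t1.png

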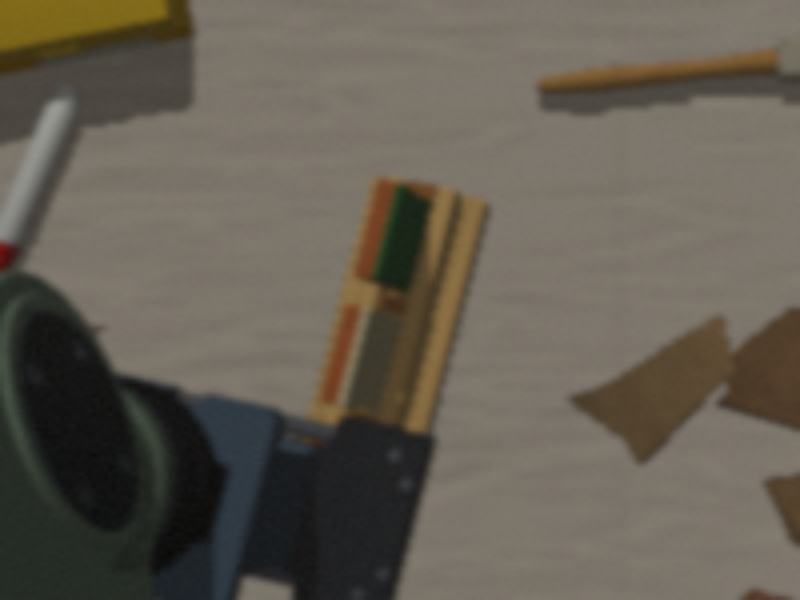

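drive_tool --motion '[[[0,0,-0.018],[0,0,0]],[[0,0,-0.018],[0,0,0]],[[0,0,-0.018],[0,0,0]],[[0,0,-0.018],[0,0,0]],[[0,0,-0.014],[0,0,0]],[[0,0,0],[0,0,0]],[[0,0,0],[0,0,0]],[[0,0,0],[0,0,0]],[[0,0,0],[0,0,0]],[[0,0,0],[0,0,0]]]'

```text
time_s: 2.75
ee_pos: [531.1, 162.7, 49.3]
ee_rot: [179.9, -0.1, 76.2]
force: [-0.1, -0.2, -0.2]
gripper_width: 91.1
```

drive_tool --motion '[[[0,0,0],[0,0,0]],[[0,0,0],[0,0,0]],[[0,0,0],[0,0,0]],[[0,0,0],[0,0,0]],[[0,0,0],[0,0,0]],[[0,0,0],[0,0,0]],[[0,0,0],[0,0,0]],[[0,0,0],[0,0,0]],[[0,0,0],[0,0,0]],[[0,0,0],[0,0,0]]]' --claw 0 --force 20

```text
time_s: 3.58
ee_pos: [530.2, 162.5, 48.0]
ee_rot: [-180.0, -0.0, 76.2]
force: [1.1, -0.3, -0.9]
gripper_width: 27.1
```

```bash
python3 - <<'E'
from h import *
s=env.state(); print(s['qpos'],s['ee_pos'],s['ee_rot'],s['force'],s['gripper_width'])
cv2.imwrite('pics/s2.png',cv2.resize(env.grab_frame('scene')[:,:,::-1][120:270,170:370],None,fx=4,fy=4))
E
```

```text
[ 15.84  25.48 105.19   0.01  49.32 -60.36] [530.24 162.46  47.95] [-180.    -0.    76.2] [ 1.09 -0.28 -0.87] 27.11438892163996
```

View pics/s2.png

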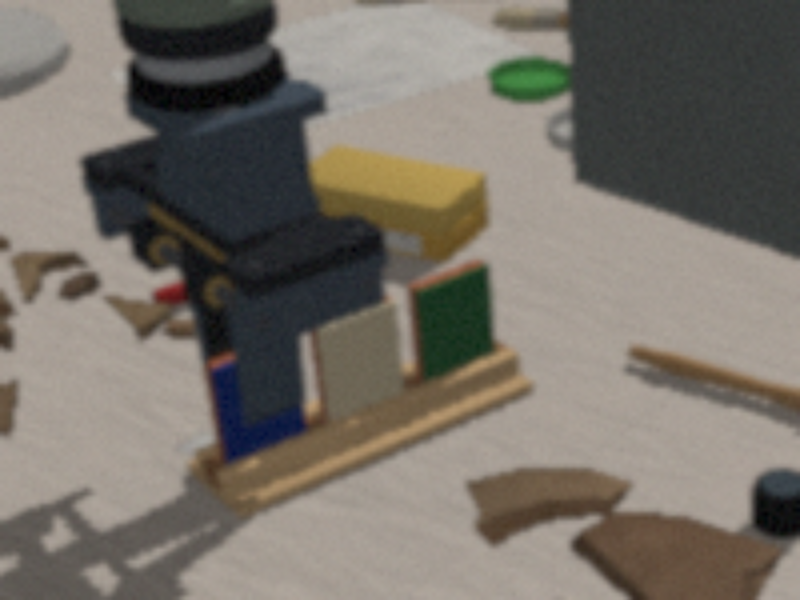

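drive_tool --motion '[[[0,0,0],[0,0,0]],[[0,0,0],[0,0,0]],[[0,0,0],[0,0,0]],[[0,0,0],[0,0,0]],[[0,0,0],[0,0,0]],[[0,0,0.005],[0,0,0]],[[0,0,0.015],[0,0,0]],[[0,0,0.02],[0,0,0]],[[0,0,0.02],[0,0,0]],[[0,0,0.02],[0,0,0]]]'

```text
time_s: 4.47
ee_pos: [530.0, 162.4, 129.0]
ee_rot: [-180.0, 0.0, 76.2]
force: [-0.2, 0.4, -0.8]
gripper_width: 12.2
```

```bash
python3 - <<'E'
from h import *
s=env.state(); print(s['qpos'],s['ee_pos'],s['ee_rot'],s['force'],s['gripper_width'])
cv2.imwrite('pics/s3.png',cv2.resize(env.grab_frame('scene')[:,:,::-1][100:250,170:370],None,fx=4,fy=4))
E
```

```text
[ 15.85  20.36  99.67   0.    60.   -60.36] [529.97 162.4  128.96] [-179.97    0.01   76.21] [-0.25  0.4  -0.79] 12.192177926238273
```

View pics/s3.png

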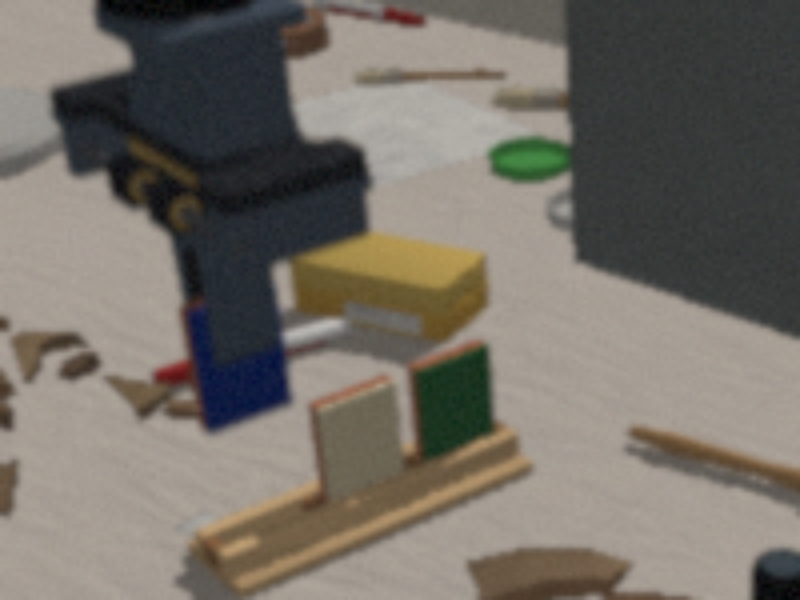

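drive_tool --motion '[[[0,0,0.012],[0,0,0]],[[0,0,0.012],[0,0,0]],[[0,0,0.012],[0,0,0]],[[0.0012,-0.0308,0],[0,0,-0.117]],[[0.0012,-0.0308,0],[0,0,-0.117]],[[0.0012,-0.0308,0],[0,0,-0.117]],[[0.0012,-0.0308,0],[0,0,-0.117]],[[0.0012,-0.0308,0],[0,0,-0.117]],[[0.0012,-0.0308,0],[0,0,-0.117]],[[0.0012,-0.0308,0],[0,0,-0.117]]]'

```text
time_s: 5.35
ee_pos: [538.3, -54.6, 163.9]
ee_rot: [-180.0, 0.0, 29.0]
force: [0.7, -0.1, -0.5]
gripper_width: 11.9
```

drive_tool --motion '[[[0.0012,-0.0308,0],[0,0,-0.117]],[[0.0012,-0.0308,0],[0,0,-0.117]],[[0.0012,-0.0308,0],[0,0,-0.117]],[[0.0012,-0.0308,0],[0,0,-0.117]],[[0.0012,-0.0308,0],[0,0,-0.117]],[[0.0012,-0.0308,0],[0,0,-0.117]],[[0.0012,-0.0308,0],[0,0,-0.117]],[[0.0012,-0.0308,0],[0,0,-0.117]],[[0.0012,-0.0308,0],[0,0,-0.117]],[[0,0,0],[0,0,0]]]'

```text
time_s: 6.18
ee_pos: [549.3, -335.9, 163.3]
ee_rot: [179.9, -0.1, -31.5]
force: [0.2, 0.6, -1.4]
gripper_width: 11.6
```

```bash
python3 - <<'E'
from h import *
s=env.state(); print(s['qpos'],s['ee_pos'],s['ee_rot'],s['force'],s['gripper_width'])
E
```

```text
[-32.39  26.3   84.54  -0.16  69.02  -0.86] [ 549.32 -335.91  163.35] [179.85  -0.14 -31.48] [ 0.23  0.63 -1.4 ] 11.568425034622356
```

drive_tool --motion '[[[0,0,0],[-0.0618,-0.1028,0]],[[0,0,0],[-0.0618,-0.1028,0]],[[0,0,0],[-0.0618,-0.1028,0]],[[0,0,0],[-0.0618,-0.1028,0]],[[0,0,0],[-0.0618,-0.1028,0]],[[0,0,0],[-0.0618,-0.1028,0]],[[0,0,0],[-0.0618,-0.1028,0]],[[0,0,0],[0,0,0]],[[0,0,0],[0,0,0]],[[0,0,0],[0,0,0]]]'

```text
time_s: 7.02
ee_pos: [554.6, -325.1, 165.3]
ee_rot: [-178.8, -40.7, -30.9]
force: [0.1, -0.3, -1.3]
gripper_width: 11.7
```

```bash
python3 - <<'E'
from h import *
from scipy.spatial.transform import Rotation as R
s=env.state(); print(s['qpos'],s['ee_pos'],s['ee_rot'],s['force'],s['gripper_width'])
M=R.from_euler('xyz',s['ee_rot'],degrees=True).as_matrix(); print(M, np.degrees(np.arcsin(-M[2,2])))
cv2.imwrite('pics/s4.png',env.grab_frame('scene')[:,:,::-1])
cv2.imwrite('pics/s4c.png',cv2.resize(cv2.imread('pics/s4.png')[200:400,350:560],None,fx=3,fy=3))
b=M@[0,0,40]+s['ee_pos']
for sx in (-6,6):
  for sy in (-25,25): X=s['ee_pos']+M@[sx,sy,40]; print(X,(proj('scene',X)-[350,200])*3)
E
```

```text
[-32.66  12.77 119.22  18.09   7.74 -19.28] [ 554.56 -325.12  165.3 ] [-178.75  -40.69  -30.89] [ 0.1  -0.28 -1.33] 11.689301729333968
[[ 0.65 -0.5   0.57]
 [-0.39 -0.87 -0.32]
 [ 0.65 -0.02 -0.76]] 49.29735633163444
[ 586.   -313.79  131.47] [342.52 157.45]
[ 560.94 -357.05  130.65] [406.59 213.26]
[ 593.81 -318.46  139.3 ] [359.37 141.27]
[ 568.75 -361.73  138.47] [424.58 196.29]
```

View pics/s4.png

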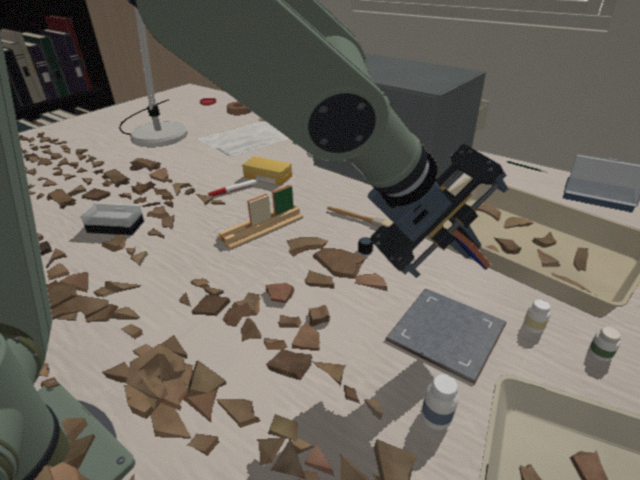

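View pics/s4c.png

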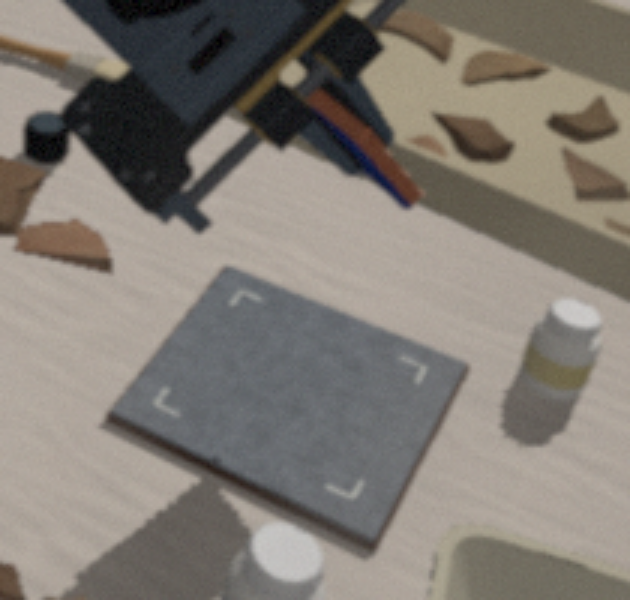

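```bash
cat > kin.py <<'E'
import numpy as np
from scipy.optimize import least_squares
from scipy.spatial.transform import Rotation as R
E=R.from_euler
def ori(q,s4=1): return (E('z',q[0],degrees=True)*E('y',q[1]+q[2],degrees=True)*E('z',s4*q[3],degrees=True)*E('y',q[4],degrees=True)*E('z',180+q[5],degrees=True)).as_matrix()
D=[([70.1866,18.3502,89.7048,0.0005,72.0419,-1.148],[183.8765,544.2967,213.145],[-179.9976,0.0969,71.3344]),
([27.63,12.92,97.27,.01,69.82,-48.6],[450.87,249.01,213.9],[-179.99,0,76.22]),
([15.85,20.06,99.16,0,60.69,-60.36],[530.91,162.72,134.93],[179.92,-.05,76.21]),
([15.84,25.48,105.19,.01,49.32,-60.36],[530.24,162.46,47.95],[-180,0,76.2]),
([15.85,20.36,99.67,0,60,-60.36],[529.97,162.4,128.96],[-179.97,.01,76.21]),
([-32.39,26.3,84.54,-.16,69.02,-.86],[549.32,-335.91,163.35],[179.85,-.14,-31.48]),
([-32.66,12.77,119.22,18.09,7.74,-19.28],[554.56,-325.12,165.3],[-178.75,-40.69,-30.89])]
def pos(q,k,s4=1):
    a0,L1,L2,L3,d,y0,tz=k; q=np.array(q,float); s=np.radians(q[1]+q[2]); b=np.radians(q[1])
    w=np.array([a0+L1*np.sin(b)+L2*np.sin(s)+L3*np.cos(s),y0,d+L1*np.cos(b)+L2*np.cos(s)-L3*np.sin(s)])
    return E('z',q[0],degrees=True).as_matrix()@w+ori(q,s4)@[0,0,tz]
def res(k): return np.concatenate([pos(q,k)-p for q,p,_ in D])+0
r=least_squares(lambda k:np.r_[res(k),1e-3*(k-[0,350,350,0,330,11,220])],[0,350,350,0,330,11,220]); K=r.x
if __name__=="__main__":
    np.set_printoptions(precision=2,suppress=True)
    for s4 in (1,-1): print([np.degrees((E('xyz',o,degrees=True).inv()*R.from_matrix(ori(q,s4))).magnitude()) for q,p,o in D])
    print(K,res(K).reshape(-1,3))
E
python3 kin.py
```

```text
[np.float64(5.804685859201189e-05), np.float64(0.007538386834371569), np.float64(0.005770953652572393), np.float64(0.014142135614780546), np.float64(0.006229041709555899), np.float64(0.007816523903041293), np.float64(0.006955401607735594)]
[np.float64(0.0009999821390753705), np.float64(0.02105116100023132), np.float64(0.005770953652572393), np.float64(0.014142135614773312), np.float64(0.006229041709555899), np.float64(0.315933801734293), np.float64(36.18187929029264)]
[ -0.19 591.83 417.22  25.24 140.46  11.5  335.71] [[ 0.01  0.02  0.03]
 [-0.    0.04  0.01]
 [-0.01 -0.04  0.04]
 [ 0.03 -0.01  0.01]
 [-0.05  0.   -0.01]
 [ 0.01  0.01 -0.05]
 [-0.   -0.02 -0.02]]
```

```bash
cat > ik.py <<'E'
from kin import *
lo=np.array([-177.97,-48.28,12.27,-77.06,2.81,-146.56]);hi=np.array([177.97,115.42,149.76,257.06,150.46,146.56])
def ik(p,M,q0):
    f=lambda q:np.r_[(pos(q,K)-p)/1.0,100*(ori(q).T@M-np.eye(3)).ravel()]
    r=least_squares(f,np.clip(q0,lo+.5,hi-.5),bounds=(lo,hi)); return r.x,np.sqrt(2*r.cost)
def target(g,e,c=(538,-323.5),dz=1.5,shift=0):
    g=np.radians(g);e=np.radians(e);G=np.array([np.cos(g),np.sin(g),0]);Z=np.array([0,0,1.])
    tz=-G*np.cos(e)-Z*np.sin(e); n=-G*np.sin(e)+Z*np.cos(e)
    P=np.array([c[0],c[1],8+dz])-35*G
    return P-40*tz+6*n, np.c_[n,np.cross(tz,n),tz]
if __name__=="__main__":
    np.set_printoptions(precision=1,suppress=True)
    for g in (30,60,75,90,105,120,-121,-100):
        p,M=target(g,90); q,c=ik(p+[0,0,80],M,[-32,25,90,0,60,-32-(g-180)if g>0 else -32-(g+180)])
        print(g,'vert',q,round(c,2))
        for e in (70,55,45,40):
            p,M=target(g,e); q,c=ik(p+[0,0,60 if e>45 else 0],M,q); print('  ',e,p,q,round(c,2))
E
python3 ik.py
```

```text
30 vert [-35.5  24.9  92.2  -0.   63.  114.5] 0.0
   70 [ 514.7 -337.    49.1] [-25.5  32.4  85.2 -17.   74.7 130.8] 0.0
   55 [ 523.3 -332.    45.7] [-19.8  39.1  79.  -26.   86.6 137.6] 0.0
   45 [ 528.5 -329.    42. ] [-16.8  47.6  77.5 -31.1  89.4 143.3] 0.0
   40 [ 530.9 -327.6   39.8] [-15.6  50.2  75.4 -33.3  93.5 144.4] 0.0
60 vert [-35.8  26.6  89.2  -0.   64.2  84.2] 0.0
   70 [ 524.5 -346.8   49.1] [-24.1  28.9  91.7 -22.4  63.4 106.7] 0.0
   55 [ 529.5 -338.2   45.7] [-16.3  32.7  91.9 -36.6  69.3 121.2] 0.0
   45 [ 532.5 -333.    42. ] [-12.1  40.5  94.1 -45.7  70.  133.9] 0.0
   40 [ 533.9 -330.6   39.8] [-10.2  42.8  93.6 -48.8  73.3 137.3] 0.0
75 vert [-35.6  27.5  87.6  -0.   64.9  69.4] 0.0
   70 [ 531.  -349.5   49.1] [-24.1  27.1  95.  -23.7  57.   93.8] 0.0
   55 [ 533.6 -339.9   45.7] [-15.9  29.3  98.6 -41.8  59.4 113.4] 0.0
   45 [ 535.2 -334.1   42. ] [-11.   36.9 102.8 -55.   59.5 131.5] 0.0
   40 [ 535.9 -331.4   39.8] [ -8.9  39.  103.2 -59.   62.7 136.7] 0.0
90 vert [-35.1  28.3  86.2  -0.   65.5  54.9] 0.0
   70 [ 538.  -350.5   49.1] [-24.8  25.3  98.1 
[... 938 characters left out ...]
9.3  -0.   64.2 -87.3] 0.0
   70 [ 551.9 -300.4   49.1] [ -40.    29.    91.4   22.    64.5 -109.4] 0.0
   55 [ 546.7 -309.    45.7] [ -47.7   32.9   91.4   35.6   70.9 -123.2] 0.0
   45 [ 543.6 -314.1   42. ] [ -51.8   40.8   93.5   44.1   71.7 -135.2] 0.0
   40 [ 542.2 -316.5   39.8] [ -53.6   43.    93.    47.    75.1 -138.4] 0.0
-100 vert [ -28.5   25.3   91.4   -0.    63.3 -108.5] 0.0
   70 [ 542.7 -297.    49.1] [ -39.1   31.5   86.9   18.3   72.5 -126.3] 0.0
   55 [ 540.9 -306.8   45.7] [ -45.3   37.5   82.3   28.1   83.2 -134.5] 0.0
   45 [ 539.9 -312.7   42. ] [ -48.5   45.8   81.7   33.7   85.4 -141.5] 0.0
   40 [ 539.4 -315.4   39.8] [ -49.8   48.3   80.    36.    89.3 -142.9] 0.0
```

```bash
python3 - <<'E'
from h import *; from ik import *
for u,v in [(316,158),(412,192),(470,152),(430,227)]: print(onz('scene',u,v,0))
np.set_printoptions(precision=4,suppress=True)
s=env.state(); M=E('xyz',s['ee_rot'],degrees=True).as_matrix(); p=s['ee_pos']
def vert(y): return E('xyz',[180,0,y],degrees=True).as_matrix()
rv=R.from_matrix(vert(-31)@M.T).as_rotvec(); print('untilt',rv)
p45,M45=target(75,45,dz=2); print(p45); p90,M90=target(75,90); print(p90,'tilt',R.from_matrix(M45@M90.T).as_rotvec())
# path check: tilt at TCP p45+80
q=np.array([-35.,27,88,0,65,69])
for e in range(90,44,-5):
    _,Me=target(75,e); q,c=ik(p45+[0,0,80],Me,q); print(e,q.round(1),round(c,2))
for z in (60,40,20,0): q,c=ik(p45+[0,0,z],M45,q); print(z,q.round(1),round(c,2))
E
```

```text
[967.82 277.86   0.  ]
[941.4 -53.9   0. ]
[1267.94  -80.25    0.  ]
[ 816.74 -163.26    0.  ]
untilt [ 0.3473  0.6198 -0.0096]
[ 535.1638 -334.085    42.5269]
[ 527.3884 -363.103    49.5   ] tilt [-0.7586  0.2033  0.    ]
90 [-33.   27.1  89.5   0.   63.4  72. ] 0.0
85 [-30.5  26.5  90.8  -5.5  61.5  77.1] 0.0
80 [-27.9  26.1  92.  -11.3  60.1  82.6] 0.0
75 [-25.2  26.   93.2 -17.2  59.2  88.4] 0.0
70 [-22.6  26.2  94.4 -23.3  58.9  94.4] 0.0
65 [-20.1  26.6  95.5 -29.4  59.1 100.5] 0.0
60 [-17.6  27.3  96.6 -35.3  59.9 106.5] 0.0
55 [-15.3  28.2  97.6 -40.9  61.2 112.3] 0.0
50 [-13.1  29.4  98.5 -46.1  63.  117.8] 0.0
45 [-11.   30.9  99.4 -51.   65.2 122.9] 0.0
60 [-11.   32.3 100.4 -51.9  63.7 125. ] 0.0
40 [-11.   33.7 101.3 -52.8  62.3 127.1] 0.0
20 [-11.   35.3 102.1 -53.9  60.9 129.3] 0.0
0 [-11.   36.8 102.8 -54.9  59.5 131.4] 0.0
```

drive_tool --motion '[[[0,0,0],[0.0579,0.1033,-0.0016]],[[0,0,0],[0.0579,0.1033,-0.0016]],[[0,0,0],[0.0579,0.1033,-0.0016]],[[0,0,0],[0.0579,0.1033,-0.0016]],[[0,0,0],[0.0579,0.1033,-0.0016]],[[0,0,0],[0.0579,0.1033,-0.0016]],[[0,0,0],[0,0,-0.1174]],[[0,0,0],[0,0,-0.1174]],[[0,0,0],[0,0,-0.1174]],[[0,0,0],[0,0,-0.1174]]]'

```text
time_s: 7.9
ee_pos: [555.9, -324.3, 163.8]
ee_rot: [-179.6, -1.6, -58.3]
force: [-0.2, 0.1, -0.4]
gripper_width: 12.2
```

drive_tool --motion '[[[0,0,0],[0,0,-0.1174]],[[0,0,0],[0,0,-0.1174]],[[0,0,0],[0,0,-0.1174]],[[0,0,0],[0,0,-0.1174]],[[0,0,0],[0,0,-0.1174]],[[0,0,0],[0,0,-0.1174]],[[0,0,0],[0,0,-0.1174]],[[0,0,0],[0,0,0]],[[0,0,0],[0,0,0]],[[0,0,0],[0,0,0]]]'

```text
time_s: 8.73
ee_pos: [555.4, -323.4, 163.8]
ee_rot: [-179.5, -1.5, -104.9]
force: [-0.2, -0.2, -0.8]
gripper_width: 11.6
```

```bash
cat > to.py <<'E'
from h import *; from ik import *
import sys
np.set_printoptions(precision=4,suppress=True)
def show(g,e,dz=2):
    s=env.state(); M=E('xyz',s['ee_rot'],degrees=True).as_matrix()
    p,Mt=target(g,e,dz=dz); print(s['time_s'],s['qpos'].round(1),s['ee_pos'],s['ee_rot'],s['force'],s['gripper_width']); print('shift',p-s['ee_pos'],'turn',R.from_matrix(Mt@M.T).as_rotvec())
E
python3 -c "
from to import *
show(75,45)"
```

```text
8.7333 [-30.6  25.8  85.3  -1.4  68.   74.8] [ 555.3952 -323.4002  163.8259] [-179.5264   -1.4923 -104.8503] [-0.2408 -0.1948 -0.7516] 11.617305137292425
shift [ -20.2315  -10.6847 -121.299 ] turn [-0.7317  0.2031 -0.0058]
```

drive_tool --motion '[[[-0.0025,-0.0013,-0.0075],[-0.0915,0.0254,-0.0007]],[[-0.0025,-0.0013,-0.0075],[-0.0915,0.0254,-0.0007]],[[-0.0025,-0.0013,-0.0075],[-0.0915,0.0254,-0.0007]],[[-0.0025,-0.0013,-0.0075],[-0.0915,0.0254,-0.0007]],[[-0.0025,-0.0013,-0.0075],[-0.0915,0.0254,-0.0007]],[[-0.0025,-0.0013,-0.0075],[-0.0915,0.0254,-0.0007]],[[-0.0025,-0.0013,-0.0075],[-0.0915,0.0254,-0.0007]],[[-0.0025,-0.0013,-0.0075],[-0.0915,0.0254,-0.0007]],[[0,0,0],[0,0,0]],[[0,0,0],[0,0,0]]]'

```text
time_s: 9.57
ee_pos: [535.4, -332.3, 102.5]
ee_rot: [179.8, -44.9, -104.8]
force: [0.0, 0.4, 0.3]
gripper_width: 11.7
```

```bash
python3 -c "
from to import *
show(75,45)
im=env.grab_frame('scene')[:,:,::-1]; cv2.imwrite('pics/s5.png',im)"
```

```text
9.5667 [-10.9  32.2 100.3 -51.6  63.8 124.8] [ 535.3762 -332.3447  102.5218] [ 179.8006  -44.8599 -104.7951] [0.0259 0.4097 0.3156] 11.74699681499312
shift [ -0.2124  -1.7402 -59.9949] turn [-0.003  -0.0018 -0.0011]
```

View pics/s5.png

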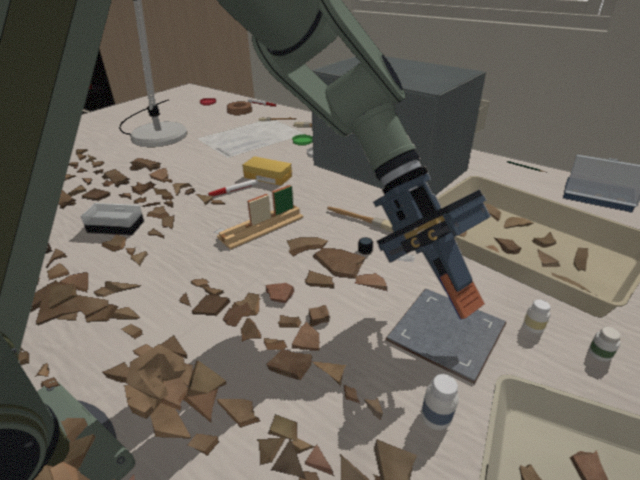

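drive_tool --motion '[[[0,-0.0003,-0.011],[0,0,0]],[[0,-0.0003,-0.011],[0,0,0]],[[0,-0.0003,-0.011],[0,0,0]],[[0,-0.0003,-0.011],[0,0,0]],[[0,-0.0003,-0.008],[0,0,0]],[[0,0,-0.003],[0,0,0]],[[0,0,-0.003],[0,0,0]],[[0,0,-0.002],[0,0,0]],[[0,0,0],[0,0,0]],[[0,0,0],[0,0,0]]]'

```text
time_s: 10.45
ee_pos: [535.3, -334.8, 43.9]
ee_rot: [-179.9, -45.0, -105.2]
force: [0.9, -0.5, -1.6]
gripper_width: 12.0
```

```bash
python3 -c "
from to import *
show(75,45)
im=env.grab_frame('scene')[:,:,::-1]; cv2.imwrite('pics/s6.png',cv2.resize(im[240:390,370:520],None,fx=4,fy=4,interpolation=cv2.INTER_CUBIC))"
```

```text
10.45 [-11.1  36.7 102.7 -54.9  59.6 131.3] [ 535.3266 -334.7711   43.9365] [-179.8788  -44.9576 -105.1608] [ 0.9436 -0.4924 -1.6241] 11.98761272222532
shift [-0.1628  0.6861 -1.4096] turn [-0.0003  0.0016  0.0013]
```

View pics/s6.png

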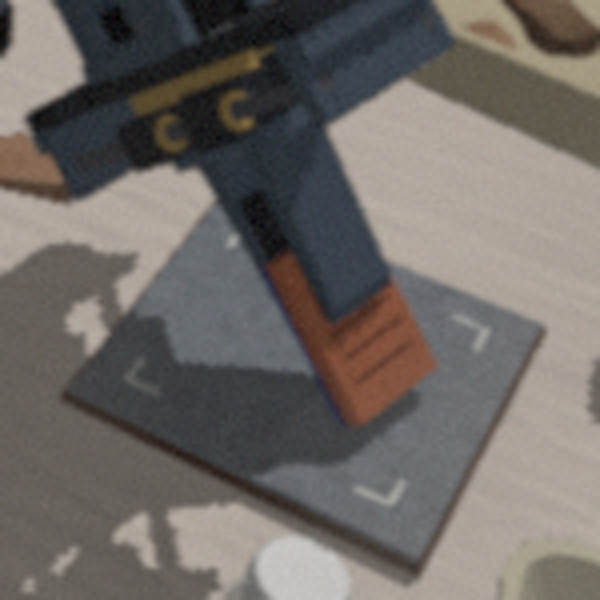

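drive_tool --motion '[[[0,0,-0.001],[0,0,0]],[[0,0,-0.001],[0,0,0]],[[0,0,-0.0005],[0,0,0]],[[0,0,-0.0005],[0,0,0]],[[0,0,0],[0,0,0]],[[0,0,0],[0,0,0]],[[0,0,0],[0,0,0]],[[0,0,0],[0,0,0]],[[0,0,0],[0,0,0]],[[0,0,0],[0,0,0]]]'

```text
time_s: 11.33
ee_pos: [535.1, -334.8, 40.7]
ee_rot: [-179.9, -45.0, -105.1]
force: [0.6, 0.4, -0.8]
gripper_width: 11.8
```

drive_tool --motion '[[[0,0,-0.0005],[0,0,0]],[[0,0,-0.0005],[0,0,0]],[[0,0,-0.0005],[0,0,0]],[[0,0,0],[0,0,0]],[[0,0,0],[0,0,0]],[[0,0,0],[0,0,0]],[[0,0,0],[0,0,0]],[[0,0,0],[0,0,0]],[[0,0,0],[0,0,0]],[[0,0,0],[0,0,0]]]'

```text
time_s: 12.17
ee_pos: [535.2, -334.8, 40.2]
ee_rot: [-179.9, -45.0, -105.2]
force: [-0.8, 3.3, 4.6]
gripper_width: 12.1
```

drive_tool --motion '[[[0,0,0],[0,0,0]],[[0,0,0],[0,0,0]],[[0,0,0],[0,0,0]],[[0,0,0],[0,0,0]],[[0,0,0],[0,0,0]],[[0,0,0],[0,0,0]],[[0,0,0],[0,0,0]],[[0,0,0],[0,0,0]],[[0,0,0],[0,0,0]],[[0,0,0],[0,0,0]]]' --claw 0.42

```text
time_s: 13.0
ee_pos: [535.0, -334.8, 39.1]
ee_rot: [-179.9, -45.0, -105.1]
force: [0.9, 0.7, -0.0]
gripper_width: 38.5
```

```bash
python3 -c "
from to import *
show(75,45)
im=env.grab_frame('scene')[:,:,::-1]; cv2.imwrite('pics/s7.png',cv2.resize(im[240:390,370:520],None,fx=4,fy=4,interpolation=cv2.INTER_CUBIC))"
```

```text
13.0 [-11.1  37.1 102.9 -55.1  59.3 131.8] [ 535.0125 -334.7542   39.1413] [-179.9295  -44.9521 -105.1378] [ 0.9353  0.6882 -0.0071] 38.54565502095342
shift [0.1512 0.6692 3.3856] turn [-0.0006  0.0011  0.0015]
```

View pics/s7.png

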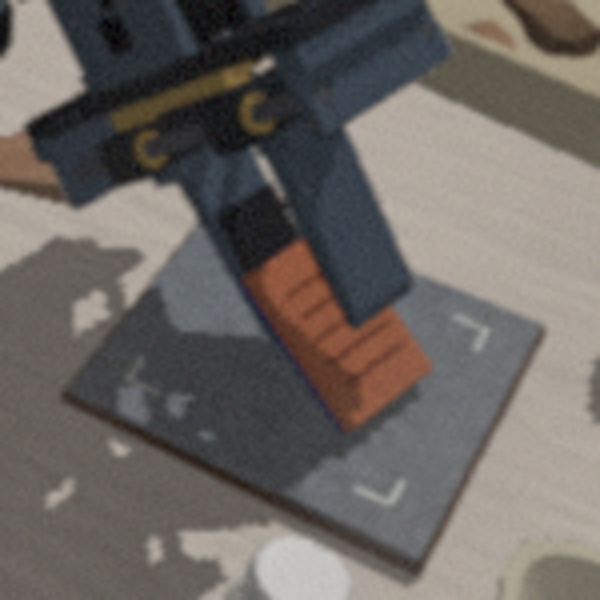

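drive_tool --motion '[[[0.001,0.0037,-0.0005],[0,0,0]],[[0.001,0.0037,-0.0005],[0,0,0]],[[0.001,0.0037,-0.0005],[0,0,0]],[[0.001,0.0037,-0.0005],[0,0,0]],[[0.001,0.0037,-0.0005],[0,0,0]],[[0.001,0.0037,-0.0005],[0,0,0]],[[0,0,0],[0,0,0]],[[0,0,0],[0,0,0]],[[0,0,0],[0,0,0]],[[0,0,0],[0,0,0]]]'

```text
time_s: 13.88
ee_pos: [541.0, -312.7, 36.2]
ee_rot: [-179.9, -45.0, -105.2]
force: [1.3, 0.1, -0.0]
gripper_width: 38.5
```

```bash
python3 -c "
from to import *
show(75,45)
im=env.grab_frame('scene')[:,:,::-1]; cv2.imwrite('pics/s8.png',cv2.resize(im[240:390,370:520],None,fx=4,fy=4,interpolation=cv2.INTER_CUBIC))"
```

```text
13.8833 [ -9.   37.5 102.6 -54.   60.3 132.9] [ 541.0404 -312.6501   36.2366] [-179.913   -44.9544 -105.1542] [ 1.2827  0.0908 -0.0284] 38.50934613329319
shift [ -5.8767 -21.4349   6.2903] turn [-0.0005  0.0012  0.0016]
```

View pics/s8.png

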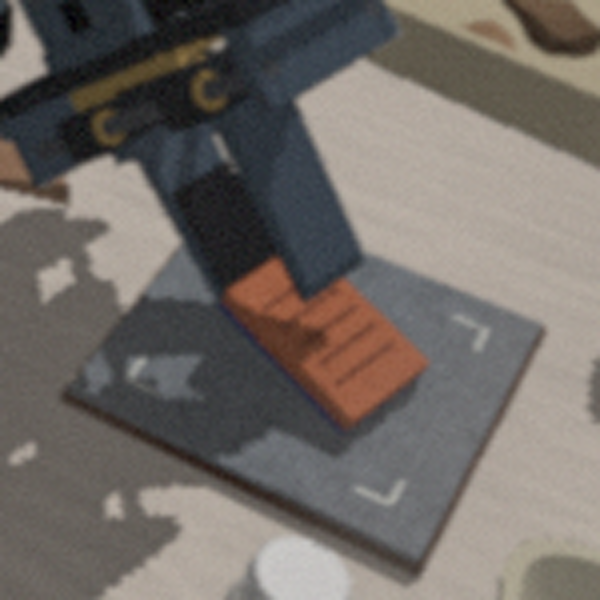

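drive_tool --motion '[[[0.001,0.0037,-0.0005],[0,0,0]],[[0.001,0.0037,-0.0005],[0,0,0]],[[0.001,0.0037,0],[0,0,0]],[[0.001,0.0037,0],[0,0,0]],[[0.002,0.0075,0],[0,0,0]],[[0.002,0.0075,0],[0,0,0]],[[0.002,0.0075,0],[0,0,0]],[[0.002,0.0075,0],[0,0,0]],[[0,0,0],[0,0,0]],[[0,0,0],[0,0,0]]]'

```text
time_s: 14.77
ee_pos: [553.4, -267.2, 35.2]
ee_rot: [-179.9, -45.0, -105.1]
force: [0.6, -0.3, 0.7]
gripper_width: 38.3
```

```bash
python3 -c "
from to import *
show(75,45)
im=env.grab_frame('scene')[:,:,::-1]; cv2.imwrite('pics/s9.png',cv2.resize(im[240:390,370:520],None,fx=4,fy=4,interpolation=cv2.INTER_CUBIC))"
```

```text
14.7667 [ -4.6  38.  101.6 -51.4  62.9 134.3] [ 553.4387 -267.1614   35.2155] [-179.9188  -44.9625 -105.0805] [ 0.6258 -0.2871  0.6573] 38.26553402717682
shift [-18.2749 -66.9235   7.3114] turn [-0.0004  0.0011  0.0004]
```

View pics/s9.png

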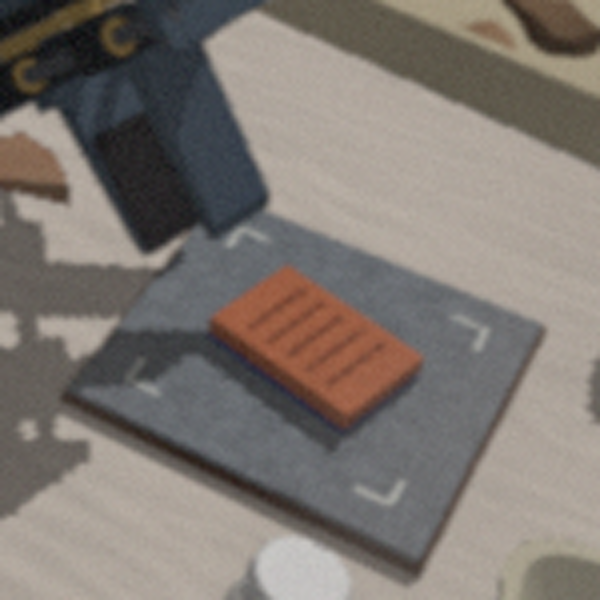

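The tile lies flat with the bare back up. I'll raise the tool clear and measure.

drive_tool --motion '[[[0.002,0.0075,0.01],[0,0,0]],[[0.002,0.0075,0.015],[0,0,0]],[[0.004,0.015,0.02],[0,0,0]],[[0.004,0.015,0.02],[0,0,0]],[[0.004,0.015,0.02],[0,0,0]],[[0.004,0.015,0.02],[0,0,0]],[[0,0,0],[0,0,0]],[[0,0,0],[0,0,0]],[[0,0,0],[0,0,0]],[[0,0,0],[0,0,0]]]'

```text
time_s: 15.65
ee_pos: [571.9, -193.4, 139.1]
ee_rot: [179.9, -45.0, -105.0]
force: [-0.9, -0.6, 0.1]
gripper_width: 38.5
```

```bash
python3 -c "
from to import *
show(75,45)
im=env.grab_frame('scene')[:,:,::-1]; cv2.imwrite('pics/s10.png',im)
t=env.grab_frame('top')[:,:,::-1]; cv2.imwrite('pics/t10.png',t)
cv2.imwrite('pics/t10c.png',cv2.resize(t[210:310,390:490],None,fx=6,fy=6,interpolation=cv2.INTER_CUBIC))"
```

```text
15.65 [  2.2  31.9  94.2 -44.1  75.8 127.2] [ 571.9106 -193.3605  139.0963] [ 179.865   -44.9893 -105.0451] [-0.9362 -0.6202  0.117 ] 38.518384745765474
shift [ -36.7469 -140.7245  -96.5693] turn [-0.0006 -0.0016  0.0025]
```

View pics/s10.png

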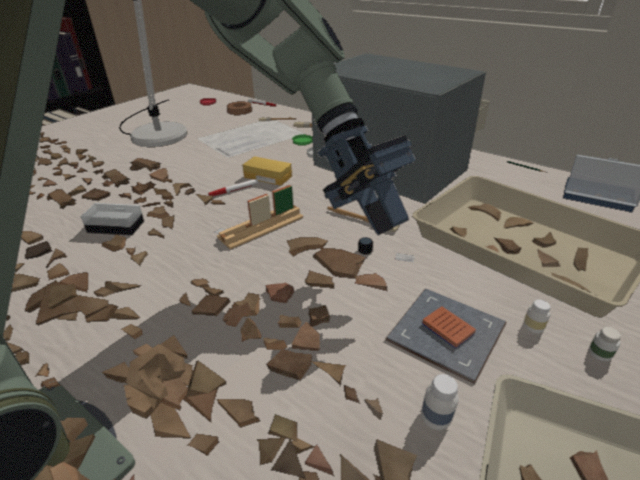

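View pics/t10c.png

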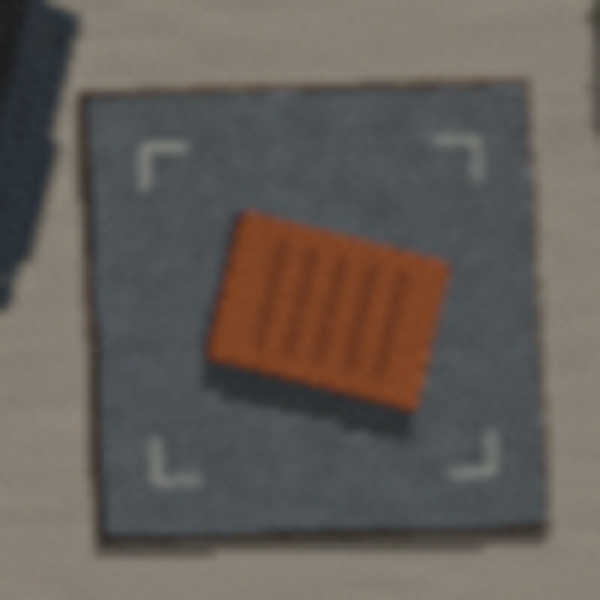

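```bash
python3 -c "
from to import *
P=np.mean([onz('top',(x+.5)/6-.5+390,(y+.5)/6-.5+210,20) for x,y in [(243,212),(450,263),(416,410),(208,357)]],0); print(P, P-[538,-323.5,20])
print(env.state()['qvel']); print(env.job_done())"
```

```text
[ 537.0961 -324.7531   20.    ] [-0.9039 -1.2531  0.    ]
[ 0.1974 -0.0534 -0.4351 -0.067  -0.007  -0.0954]
the job is handed in; nothing more can be done
None
```

The blue tile is lying flat on the grey pad, glazed face down and bare combed back up. I handed the job in at about 15.7 s, well inside the 38 s limit.

- **How it was done:** I gripped the tile by its upper part across the faces and lifted it clear of the rack. Over the pad I tilted it 45° and set its lower edge on the felt; the wrist force rose to about 5 N. I then eased the jaws open and drew them back, so the lower finger let the tile down gently.
- **Change of plan:** My first tilt, with the gripper on the robot's side of the tile, stopped about 40° over with joint 5 near its limit. I untilted in the air and approached from the side instead; nothing was touched.
- **Last checks:**
  - The top camera puts the tile's centre about 1.5 mm from the pad's middle.
  - The scene picture shows the green and cream tiles still standing in the rack. I did not re-measure their positions.
  - The gripper was about 140 mm clear to the side of the tile and 139 mm above the table, with the wrist force reading about 1 N, within its noise.
  - No check failed or disagreed. The hand-in itself reported no verdict.

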